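# Change over the ring holder on the drill press

## Task

The ring under the drill is done. Keep clear of the drill: swing the press's two-station table round by its black handle, half a turn to where it clicks at its far stop, so that the next ring comes under the drill. Then push in the release collar of the finished ring's holder to free it, lift the holder out and hang it upright in the free part of the slotted rack by its shoulder, leaving the other holders locked or hanging where they are and the bench things undisturbed.

Things in the scene. Friction and masses are not known exactly. Their poses are not given: they have to be found in the camera images.
- dial (a joint): turning angle (rad) of the press's round two-station table, 230 mm across, its top 40 mm above the bench. 0: start, station A under the drill; it grows clockwise seen from above to a stop at 3.14 (half a turn), where station A is farthest from the drill's column. A spring ball holds it at each end: the last 0.06 rad before the stop snaps home by itself; leaving the start and entering the end takes about 5 N at the handle, 1 to 2 N between
- table_axis (a point): point on the table's turning axis (vertical), at the height of the table's top; its x axis points towards the drill's column, which stands 205 mm away (38 mm thick, 410 mm tall). The drill's head, chuck and bit hang over the station 90 mm out along this x axis: bit tip 126 mm above the bench, head 60 mm wide from 220 to 305 mm above the bench, reaching to 75 mm from the turning axis
- handle (a point): upright round black handle on the table's edge, 16 mm thick, free to revolve on its stud, 100 mm from the turning axis; this point lies on its axis, 70 mm above the bench, 30 mm above the table's top and 18 mm below the handle's tip. It starts a quarter turn clockwise (seen from above) from the line to the column and travels half a circle, clockwise, round the axis, on the side away from the drill's column
- socket_a (a point): station A, 90 mm from the turning axis, the one under the drill at the start: this point is the centre of its socket's mouth, 73 mm above the bench; z up. Its release collar is the knurled steel sleeve round the mouth: 44 mm across, with a 28 mm hole, its top face 1 mm below this point
- socket_b (a point): the same point of the other station, B, opposite A on the table
- collar_a (a joint): how far station A's release collar is pushed in (down), m: 0 out, 0.006 fully in. A spring returns it; it takes 4 to 8 N. Past about 0.0045 the lock is open and a damped spring raises the holder by 10 mm in about 0.2 s; it then stands loose in the socket, upright, and stays unlocked when the collar is let go. Otherwise the holder cannot be pulled out
- collar_b (a joint): the same for station B's release collar
- holder_a_mid (a point): ring holder locked in station A: dark round clamp body 24 mm in diameter and 26 mm tall, with a gold ring standing 12 mm above it (38 mm in all above its shoulder). This point is the centre of the body, 13 mm above its flat underside, the shoulder; z along the holder, up. Below the shoulder is a steel shank 14 mm in diameter, 30.5 mm long. Locked, its shoulder stands 0.5 mm above the socket's mouth. About 120 g
- holder_b_mid (a point): the same kind of holder, with the next ring, locked in station B
- slot (a point): the holder rack: two level aluminium rails on a wooden base, with an 18 mm wide slot between them, open below. This point is the centre of the slot at the rails' top, 50 mm above the bench; x along the slot, which runs from -80 to +80 mm; the rails are 14 mm wide. Holders hang in it by their shoulder
- spare_mid (a point): a like holder (point as for holder_a_mid) already hanging in the rack, 45 to 60 mm from the slot's middle on its -x side
- drill: the press's head with chuck and bit, fixed; origin under the turning axis, on the bench
- bench_block: square steel block, 65 x 65 x 20 mm, lying on the bench; origin at the centre of its underside
- tin: small round open metal dish, 72 mm across, 24 mm tall; origin at the centre of its underside
- hammer: hammer with wooden handle, 220 mm long, lying on the bench; origin at its middle, on the bench

How it is judged:
By the outcome, as a careful person would: the job done as asked, in the order asked, and still so for the second after the job is handed in, with the robot touching nothing.
It also fails if it takes over 58 s, if anything falls off the work surface, if the arm or the gripper's body presses on something with over 40 N, if the wrist force passes 120 N, or if a joint passes its speed limit or range.

## Robot

A 6-joint arm with a two-finger parallel gripper is mounted at the origin on the work surface. World frame = base frame: x ahead of the robot, y to its left, z up, the work surface at z = 0. Lengths are in mm, angles in rad, forces in N, time in s.
With the tool pointing down it reaches from about 350 to 775 mm from the base axis. Payload 7.3 kg.
Tool frame: the origin (TCP) lies between the finger pads; the fingertips stand 17 mm ahead of it and the grasp point (between the pads) lies 2 mm behind it; z points along the fingers, y is the direction in which the jaws open and shut (so a half turn about z gives the same grasp; the last joint's range is limited). The gripper opens to 92 mm and grips with 3 to 60 N. Pads are 19 mm wide; open, the fingers measure 130 mm over their backs; the gripper's body (75 mm by 190 mm) begins 47 mm behind the grasp point.
Start: joints at [1.101, 0.342, 1.524, -0, 1.275, -0.146], TCP at [167.025, 497.741, 243.741] pointing down, gripper open.
Joint ranges: [-2.53, 2.53], [-0.77, 2.02], [0.04, 2.7], [-1, 4.14], [0.28, 2.66], [-3.11, 3.11]. Speed limits (rad/s): [2.57, 2.57, 3.14, 3.14, 3.14, 3.14].

## Interface

Orientations are given as [roll, pitch, yaw] about the fixed x, y, z axes, in that order (R = Rz(yaw) Ry(pitch) Rx(roll)).
In Python, from plant import get_obs, capture, get_calibration, close_job gives the robot as it stands.
- The arm moves only by the tool carry_out, never from a script. Its argument "moves" is one flat list of numbers, 7 for each row, row after row: the shift along the tool's x, y, z normalised to -1 to 1, where 1 is 40 cm, then the turn, a rotation vector about the tool's x, y, z normalised to -1 to 1, where 1 is 30 degrees, then the opening, from 0 (shut) to 1 (fully open). A call has exactly 8 rows; each row is the pose to reach, as a shift and turn from the pose measured when the call began, along the tool's axes at that moment; what a row does not reach only later rows make up. A row lasts 1/10 s, in which the tool goes at most 50 mm and 8.59 degrees, less where a joint would pass 70% of its speed; a pose out of reach is approached as far as the arm can. A call with a number of a shift or a turn outside -1 to 1 is refused whole. A call with a gripper value outside its range is refused whole. The fingers move at their own pace and stop on an object; the grip force is fixed at half the most. Time passes only in rows, so rows that repeat a pose let the fingers close, or fill a call up. It gives the time, the measured TCP pose, the force and the opening at its end, in the units of the state.
- get_obs(): the state, without advancing time (a new reading comes with each control period).
- capture(name): name is "scene" or "side" or "wrist"; returns the picture (480x640x3 uint8, red, green, blue); there is no depth.
- get_calibration(name): a dict with "vfov" (degrees; the focal length in pixels is half the picture's height over the tangent of half this angle, whatever the lens; pixels are square), "cx", "cy" (the principal point, pixels), "dist" ([k1, k2, p1, p2, k3] as OpenCV has them; the pictures are not rectified), "cam_to_world" (4x4, takes a point from camera to world coordinates). Camera axes: x right, y up, looking along -z (the intrinsics and any distortion apply to the point x, -y, -z); pixel columns grow to the right and rows downward; lengths in mm; the calibration is good to about 2 mm. A picture is of the moment at which its call begins: read the wrist's pose just before it. get_calibration takes no time and is no camera call; for the wrist camera it gives the pose at the moment of the call.
- close_job(): hands the job in, once; it reports no verdict.
The state is a dict: "time": time; "joint_positions": joint angles; "dq": joint speeds; "tau": joint torques, N m; "tool_pos": TCP position; "tcp_rot": TCP orientation; "contact_force": force on the tool from outside, world axes, zero at the start; "moment": the same for the moment, N m; "grip_width": finger opening in mm.
Only numpy, scipy, OpenCV 4.12 (cv2) and the standard library are available. Lean on these libraries where they do the work, as an engineer would, in place of code of your own. Each camera call takes 0.05 s, during which the arm holds its last target.

## Working session

There is one attempt and no reset: what is moved stays moved. The work goes in short steps, Python scripts to look and compute and a tool call to move; the robot and the scene stay as the last step left them, time stands still between calls to the robot, and variables do not carry over. Pictures are saved under pics/ and viewed, and the job is handed in when it is done.

Besides the shell and the picture viewer there is one more tool, called after ">>>" as name(argument=value, ...) on one line, values as JSON. carry_out: Moves the arm, as the interface text tells. Scaled input: -1 to 1 covers 40 cm each way for a shift and 30 degrees each way for a turn. Its arguments: {"type":"object","properties":{"moves":{"type":"array","items":{"type":"number"}}},"required":["moves"]}

```bash
ls; mkdir -p pics; python3 - <<'E'
from plant import *
import cv2
print(get_obs())
for n in ("scene","side","wrist"):
    c=get_calibration(n); print(n,c)
    cv2.imwrite(f"pics/{n}0.png",cv2.cvtColor(capture(n),cv2.COLOR_RGB2BGR))
E
```

```text
pics
{'time': 0.0, 'joint_positions': array([ 1.10100089e+00,  3.42705074e-01,  1.52502403e+00, -2.82517661e-06,
        1.27542452e+00, -1.45961380e-01]), 'dq': array([ 0.00039277,  0.00079337,  0.00124226, -0.00051413, -0.000657  ,
       -0.00023204]), 'tau': array([-2.39811925e-03, -4.31228864e+01, -2.44219065e+01,  7.13649415e-02,
        5.60801569e-02, -1.45911349e-04]), 'tool_pos': array([166.83759225, 497.37090602, 243.05166894]), 'tcp_rot': array([-3.14004789e+00, -2.24360654e-04,  2.81775925e+00]), 'contact_force': array([-1.32807675,  0.51590519,  0.1628225 ]), 'moment': array([-0.00487925, -0.00865464,  0.02536421]), 'grip_width': 92.11204354442837}
scene {'vfov': 42.01965191602972, 'cx': 320.14162307467086, 'cy': 237.05153269103118, 'dist': array([-0.05193156,  0.        ,  0.        ,  0.        ,  0.        ]), 'cam_to_world': array([[ 5.82811291e-01, -4.86847046e-01,  6.50623511e-01,
         1.61986447e+03],
       [ 8.12549456e-01,  3.39575090e-01, -4.73763802e-01,
        -8.74506844e+02],
       [ 9.71497002e-03,  8.04778673e-01,  5.93495499e-01,
         1.05786
[... 442 characters left out ...]
],
       [ 1.13392023e-02,  8.66534651e-01,  4.98988097e-01,
         5.86545716e+02],
       [ 0.00000000e+00,  0.00000000e+00,  0.00000000e+00,
         1.00000000e+00]])}
wrist {'vfov': 61.866408476905335, 'cx': 312.8910167230411, 'cy': 239.20653061333746, 'dist': array([-0.04534083,  0.        ,  0.        ,  0.        ,  0.        ]), 'cam_to_world': array([[ 3.18087791e-01, -9.02785376e-01, -2.89480088e-01,
         8.77818592e+01],
       [ 9.48059516e-01,  3.02310533e-01,  9.89519846e-02,
         5.23541684e+02],
       [-1.81952501e-03, -3.05919770e-01,  9.52055557e-01,
         3.83831468e+02],
       [ 0.00000000e+00,  0.00000000e+00,  0.00000000e+00,
         1.00000000e+00]])}
```

View pics/scene0.png

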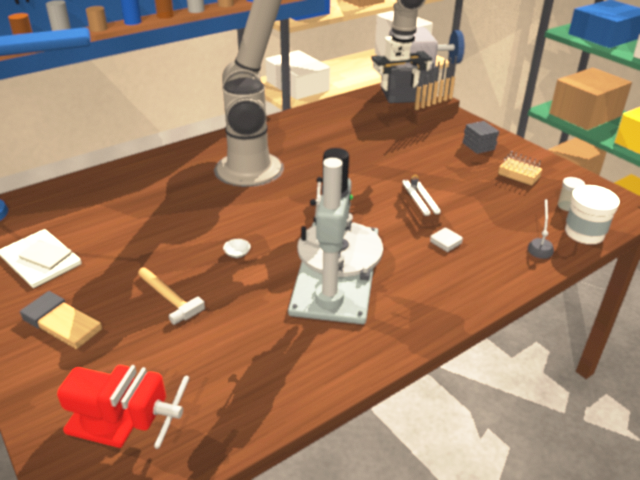

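View pics/side0.png

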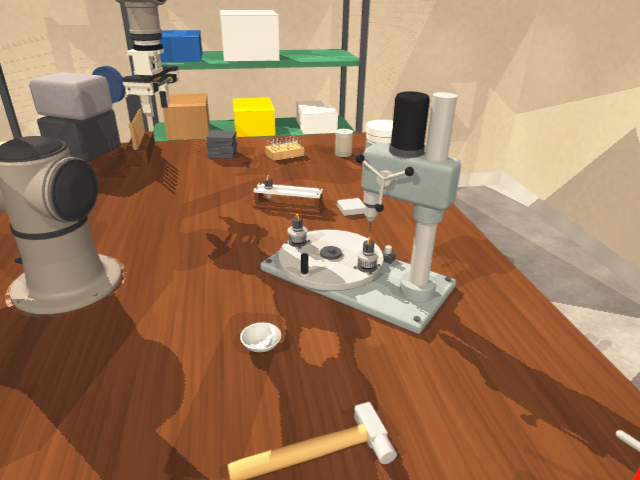

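View pics/wrist0.png

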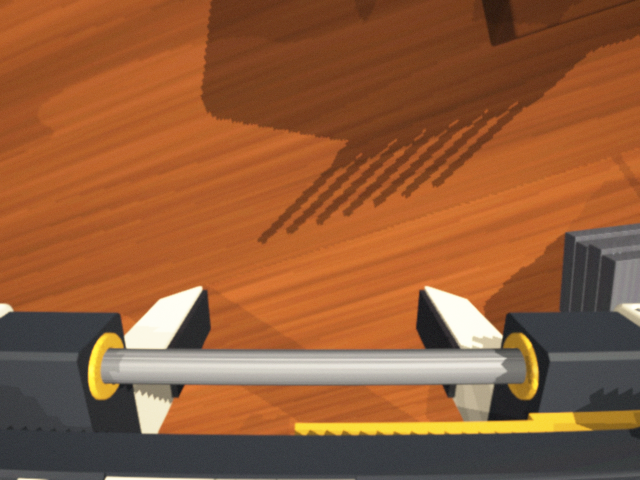

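The scene and side views show the press with its table (side view ~330,258), the handle (305,263), holders at (297,232) and (368,255), and the rack (288,192). I'll zoom in on these.

```bash
cat > h.py <<'E'
import numpy as np, cv2
from plant import *
from scipy.spatial.transform import Rotation as R
def K(c):
    f=240/np.tan(np.radians(c["vfov"]/2)); return np.array([[f,0,c["cx"]],[0,f,c["cy"]],[0,0,1]])
F=np.diag([1,-1,-1.])
def proj(c,P):
    T=np.array(c["cam_to_world"]); Rw=F@T[:3,:3].T; t=-Rw@T[:3,3]
    return cv2.projectPoints(np.atleast_2d(np.array(P,float)),cv2.Rodrigues(Rw)[0],t,K(c),np.array(c["dist"]))[0][:,0]
def ray(c,uv):
    T=np.array(c["cam_to_world"]); u=cv2.undistortPoints(np.array(uv,float).reshape(-1,1,2),K(c),np.array(c["dist"]))[:,0]
    d=np.c_[u,np.ones(len(u))]@(T[:3,:3]@F).T
    return T[:3,3],d
def onz(c,uv,z):
    o,d=ray(c,uv); return o+d*((z-o[2])/d[:,2])[:,None]
def save(im,name,box=None,s=1):
    im=cv2.cvtColor(im,cv2.COLOR_RGB2BGR)
    if box: im=im[box[1]:box[3],box[0]:box[2]]
    cv2.imwrite("pics/"+name+".png",cv2.resize(im,None,fx=s,fy=s,interpolation=cv2.INTER_CUBIC))
E
python3 - <<'E'
from h import *
a=cv2.imread("pics/side0.png")[150:330,240:470]; cv2.imwrite("pics/side0z.png",cv2.resize(a,None,fx=3.3,fy=3.3,interpolation=cv2.INTER_CUBIC))
a=cv2.imread("pics/scene0.png")[140:340,270:470]; cv2.imwrite("pics/scene0z.png",cv2.resize(a,None,fx=3,fy=3,interpolation=cv2.INTER_CUBIC))
E
```

```text
(no output)
```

View pics/side0z.png

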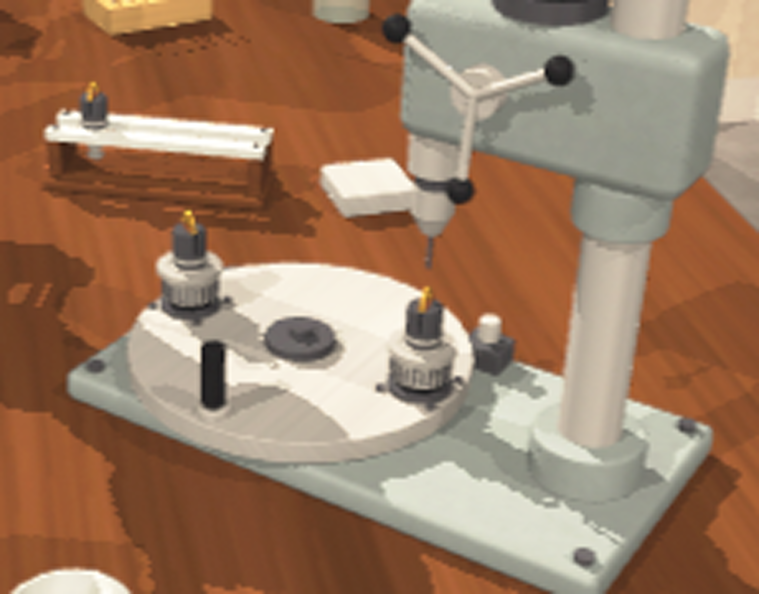

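View pics/scene0z.png

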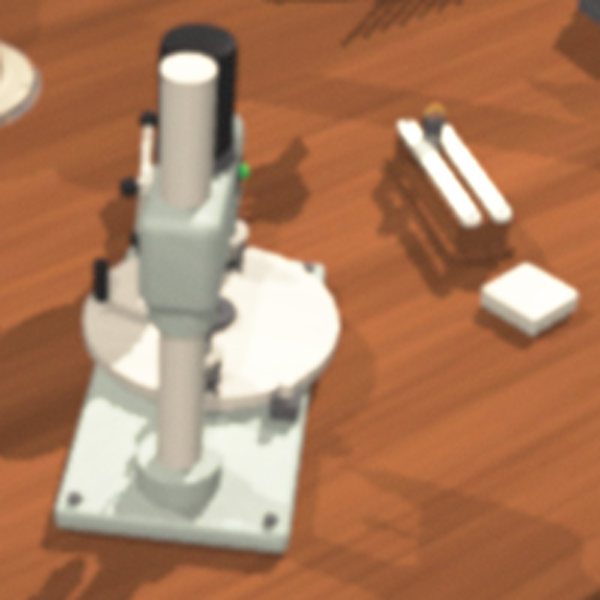

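```bash
python3 - <<'E'
from h import *
c=get_calibration("side"); q=lambda p:np.array(p,float)/3.3+[240,150]
A=onz(c,[q((424,319))],86.5)[0];B=onz(c,[q((189,242))],86.5)[0]
print("A",A,"B",B,"mid",(A+B)/2,np.linalg.norm(A-B))
for n,p,z in(("tip",(213,343),88),("collarA",(420,349),72),("hub",(300,332),45)):print(n,onz(c,[q(p)],z)[0])
e=[q(p) for p in((128,360),(150,312),(200,278),(260,264),(340,265),(400,280),(440,300),(472,350),(465,385),(420,423),(350,443),(280,445),(200,425),(150,395))]
P=onz(c,e,40)[:,:2]
M=np.c_[2*P,np.ones(len(P))];s=np.linalg.lstsq(M,(P**2).sum(1),rcond=None)[0];print("circ",s[:2],np.sqrt(s[2]+s[:2]@s[:2]))
# rack corners of rails top
for p in((62,112),(48,135),(272,130),(265,153),(93,108)):print("rack",onz(c,[q(p)],50)[0])
print("spare",onz(c,[q((93,110))],63)[0])
print("col",onz(c,[q((594,440))],30)[0])
s=get_calibration("scene");r=lambda p:np.array(p,float)/3+[270,140]
for p in((400,123),(418,122),(437,130),(448,126),(472,222),(504,217),(462,220),(484,212)):print("rackS",onz(s,[r(p)],50)[0])
e=[r(p) for p in((83,320),(100,280),(260,250),(300,262),(340,325),(325,365),(300,385),(130,380),(95,350))]
P=onz(s,e,40)[:,:2]
M=np.c_[2*P,np.ones(len(P))];v=np.linalg.lstsq(M,(P**2).sum(1),rcond=None)[0];print("circ",v[:2],np.sqrt(v[2]+v[:2]@v[:2]))
print("tipS",onz(s,[r((101,265))],88)[0], "spareS",onz(s,[r((433,121))],76)[0])
E
```

```text
A [623.68356991 -99.08943677  86.5       ] B [493.98586969  25.82140005  86.5       ] mid [558.8347198  -36.63401836  86.5       ] 180.06723910799684
tip [ 488.90350242 -109.15395633   88.        ]
collarA [ 618.88915493 -110.59137253   72.        ]
hub [559.35785725 -34.61414784  45.        ]
circ [558.95358215 -43.18232137] 114.54661373591536
rack [431.10794007 348.50925054  50.        ]
rack [415.96299118 301.8141435   50.        ]
rack [601.71689105 283.84315908  50.        ]
rack [587.31033292 239.18677982  50.        ]
rack [458.09418875 353.25742513  50.        ]
spare [455.30917356 318.17990308  63.        ]
col [ 717.16812627 -165.35061324   30.        ]
rackS [424.46412815 312.99145795  50.        ]
rackS [433.61507294 329.76462538  50.        ]
rackS [456.60615361 335.22575417  50.        ]
rackS [457.24437421 350.05039533  50.        ]
rackS [600.54474628 247.79780764  50.        ]
rackS [611.96049164 279.20986383  50.        ]
rackS [592.54447193 242.23997344  50.        ]
rackS [594.63633551 269.31819977  50.        ]
circ [568.49619703 -38.46673735] 116.92996980013025
tipS [ 499.72185591 -113.49805294   88.        ] spareS [471.42053992 312.56928445  76.        ]
```

```bash
cat >> h.py <<'E'
def plan(P,yaw=None,o=None):
    "shift/turn numbers (normalised) for world targets P, tool down at yaw"
    o=o or get_obs(); R0=R.from_euler("xyz",o["tcp_rot"]); p0=np.array(o["tool_pos"])
    for i,p in enumerate(np.atleast_2d(np.array(P,float))):
        s=R0.inv().apply(p-p0)/400
        y=o["tcp_rot"][2] if yaw is None else (yaw[i] if np.ndim(yaw) else yaw)
        t=(R0.inv()*R.from_euler("xyz",[np.pi,0,y])).as_rotvec()/np.radians(30)
        print(np.round(s,4).tolist(),np.round(t,3).tolist())
def st():
    o=get_obs(); print("t",round(o["time"],2),"p",o["tool_pos"].round(1),"rot",o["tcp_rot"].round(4),"f",o["contact_force"].round(1),"g",round(o["grip_width"],1),"q",o["joint_positions"].round(2))
E
python3 - <<'E'
from h import *
st(); plan([[380,150,250]],2.376)
E
```

```text
t 0.15 p [166.9 497.5 243.2] rot [-3.1405e+00 -1.0000e-04  2.8178e+00] f [0.1 0.3 0.4] g 91.9 q [ 1.1   0.34  1.52 -0.    1.28 -0.15]
[-0.7814, -0.6541, -0.0163] [-0.002, 0.0, 0.844]
```

>>> carry_out(moves=[-0.78,-0.654,-0.016,0,0,0.84,0.6,-0.78,-0.654,-0.016,0,0,0.84,0.6,-0.78,-0.654,-0.016,0,0,0.84,0.6,-0.78,-0.654,-0.016,0,0,0.84,0.6,-0.78,-0.654,-0.016,0,0,0.84,0.6,-0.78,-0.654,-0.016,0,0,0.84,0.6,-0.78,-0.654,-0.016,0,0,0.84,0.6,-0.78,-0.654,-0.016,0,0,0.84,0.6])

```text
time: 0.95
tool_pos: [376.2, 154.6, 249.9]
tcp_rot: [-3.141, 0.0, 2.378]
contact_force: [1.2, 1.2, 0.8]
grip_width: 55.4
```

```bash
python3 - <<'E'
from h import *
st(); plan([[480,-100,210]],2.376); save(capture("wrist"),"w1")
c=get_calibration("wrist")
for P in([560,-38,40],[494,26,111],[490,-110,88],[460,318,88],[512,297,50]):print(P,proj(c,P))
E
```

```text
t 0.95 p [376.2 154.6 249.9] rot [-3.1408e+00  4.0000e-04  2.3780e+00] f [1.2 1.2 0.8] g 55.4 q [ 0.2   0.12  1.81 -0.    1.22 -0.61]
[-0.6276, -0.2802, 0.1002] [-0.001, 0.001, 0.004]
[560, -38, 40] [[305.43671384 434.65282092]]
[494, 26, 111] [[303.33441248 414.41479115]]
[490, -110, 88] [[204.43464615 470.0688413 ]]
[460, 318, 88] [[550.4773172  143.58329293]]
[512, 297, 50] [[539.48056687 200.45643418]]
```

View pics/w1.png

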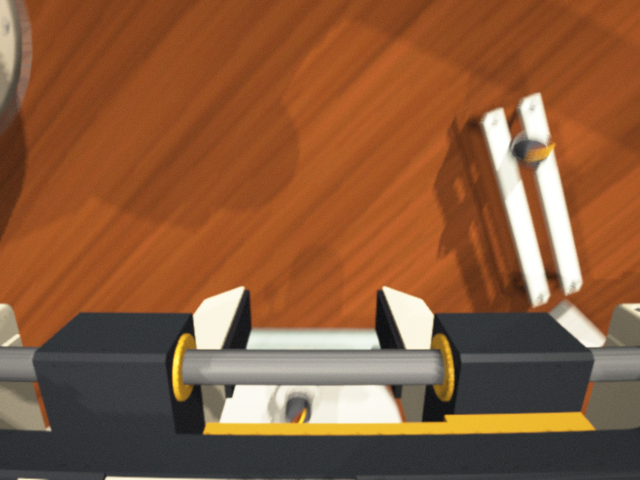

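The rack's two white rails run (493,112)→(538,300) and (530,98)→(571,290), with the spare at (527,152). Holder B shows between the fingers at (297,407). Next I'll measure the rails on z=50.

```bash
python3 - <<'E'
from h import *
# wrist unchanged since w1
c=get_calibration("wrist")
im=cv2.imread("pics/w1.png"); hsv=cv2.cvtColor(im,cv2.COLOR_BGR2HSV)
m=((hsv[...,1]<60)&(hsv[...,2]>170)).astype(np.uint8); m[:, :460]=0; m[312:]=0
m[:,590:]=0
n,l,s,_=cv2.connectedComponentsWithStats(m)
for i in range(1,n):
    if s[i,4]<300: continue
    cn=max(cv2.findContours((l==i).astype(np.uint8),0,2)[0],key=cv2.contourArea)[:,0].astype(float)
    P=onz(c,cn,50)[:,:2].astype(np.float32); r=cv2.minAreaRect(P); print(s[i],r)
# spare body top ellipse approx at z=76
print(onz(c,[(527,152),(527,148)],76))
print("B",onz(c,[(297,407)],99))
E
```

```text
[520  94  29  51 975] ((453.4427795410156, 332.1154479980469), (18.07248306274414, 42.237098693847656), 68.38543701171875)
[ 483  109   66  196 4015] ((509.5333557128906, 276.23651123046875), (18.804258346557617, 188.400634765625), 68.64583587646484)
[ 536  152   45  141 2718] ((544.8428344726562, 296.470703125), (18.350597381591797, 136.85923767089844), 68.65682220458984)
[[458.02007466 304.99957463  76.        ]
 [455.47655705 306.78915193  76.        ]]
B [[491.63377631  19.97287563  99.        ]]
```

```bash
python3 - <<'E'
from h import *
c=get_calibration("side"); s=get_calibration("scene")
q=lambda p:np.array(p,float)/3.3+[240,150]; r=lambda p:np.array(p,float)/3+[270,140]
ax=np.array([560,-38]); X=np.array([.72,-.69]);Y=np.array([.69,.72])
for a in((398,28),(460,190),(560,70)):
  for b in((148,118),(128,187),(135,240)):
    o1,d1=ray(c,[q(a)]);o2,d2=ray(s,[r(b)])
    d1=d1[0]/np.linalg.norm(d1);d2=d2[0]/np.linalg.norm(d2)
    k=np.linalg.lstsq(np.c_[d1,-d2],o2-o1,rcond=None)[0];p=o1+k[0]*d1;w=o2+k[1]*d2
    print(a,b,"gap",np.linalg.norm(p-w).round(1),p.round(),"press xy",((p[:2]-ax)@X).round(),((p[:2]-ax)@Y).round())
E
```

```text
(398, 28) (148, 118) gap 0.6 [ 587. -127.  289.] press xy 81.0 -45.0
(398, 28) (128, 187) gap 56.7 [ 585. -136.  292.] press xy 85.0 -53.0
(398, 28) (135, 240) gap 97.6 [ 588. -126.  288.] press xy 81.0 -44.0
(460, 190) (148, 118) gap 93.2 [ 614. -176.  213.] press xy 134.0 -62.0
(460, 190) (128, 187) gap 36.5 [ 614. -176.  213.] press xy 134.0 -62.0
(460, 190) (135, 240) gap 3.0 [ 619. -161.  205.] press xy 127.0 -48.0
(560, 70) (148, 118) gap 51.8 [ 657. -191.  285.] press xy 175.0 -43.0
(560, 70) (128, 187) gap 1.8 [ 655. -194.  287.] press xy 176.0 -46.0
(560, 70) (135, 240) gap 39.9 [ 660. -182.  282.] press xy 172.0 -34.0
```

>>> carry_out(moves=[-0.62,-0.285,0.13,0,0,0,0.6,-0.62,-0.285,0.13,0,0,0,0.6,-0.62,-0.285,0.13,0,0,0,0.6,-0.62,-0.285,0.13,0,0,0,0.6,-0.62,-0.285,0.13,0,0,0,0.6,-0.62,-0.285,0.13,0,0,0,0.6,-0.62,-0.285,0.13,0,0,0,0.6,-0.62,-0.285,0.13,0,0,0,0.6])

```text
time: 1.8
tool_pos: [478.9, -105.9, 198.8]
tcp_rot: [-3.139, 0.003, 2.371]
contact_force: [0.5, 0.2, 0.0]
grip_width: 55.1
```

```bash
python3 - <<'E'
from h import *
st(); save(capture("wrist"),"w2");save(capture("side"),"s2",(240,120,470,330),3)
c=get_calibration("wrist")
for P in([490,-110,88],[490,-110,40]):print(P,proj(c,P))
E
```

```text
t 1.8 p [ 478.9 -105.9  198.8] rot [-3.1395  0.0032  2.371 ] f [0.5 0.2 0. ] g 55.1 q [-0.37  0.32  1.69 -0.    1.13 -1.17]
[490, -110, 88] [[319.93901533 257.78155004]]
[490, -110, 40] [[319.01278035 236.12493438]]
```

View pics/w2.png

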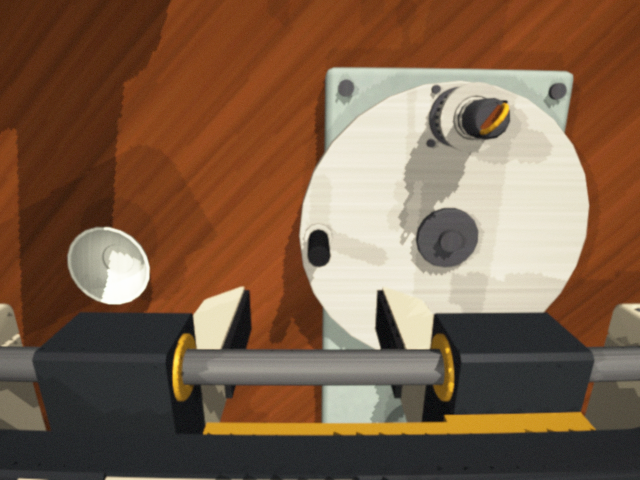

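View pics/s2.png

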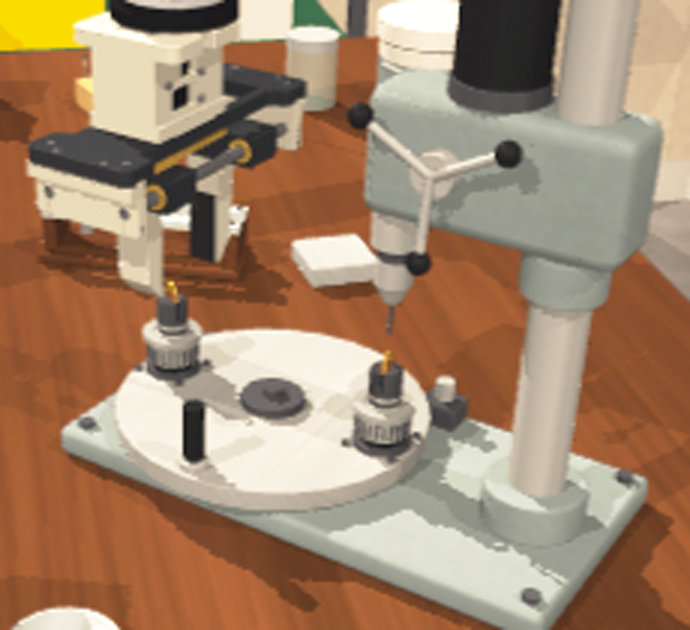

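The handle's top is at (318,258), matching my projection. The hub is at (446,240) and holder B's collar around (468,118). I'll fit the circle from this view.

```bash
python3 - <<'E'
from h import *
c=get_calibration("wrist"); im=cv2.imread("pics/w2.png")
e=[(301,215),(307,180),(330,138),(370,103),(545,118),(575,160),(588,210),(583,252),(565,297),(304,250),(318,285),(345,320)]
P=onz(c,e,40)[:,:2]
M=np.c_[2*P,np.ones(len(P))];v=np.linalg.lstsq(M,(P**2).sum(1),rcond=None)[0];r=np.sqrt(v[2]+v[:2]@v[:2]);print("circ",v[:2],r, (np.linalg.norm(P-v[:2],axis=1)-r).round(1))
H=onz(c,[(318.5,262)],88);print("handle top",H, "hub",onz(c,[(447,238)],45))
print("collarB?",onz(c,[(470,118)],73))
o=get_obs()
plan([[487,-109,150],[489,-109,79]],2.376)
E
```

```text
circ [557.72848788 -36.15188278] 113.94361657696736 [ 1.1  3.1  3.6  2.4 -5.  -4.6 -1.2  1.6  7.4 -1.  -3.7 -4.5]
handle top [[ 491.52282708 -112.79551195   88.        ]] hub [[558.967892   -38.41310948  45.        ]]
collarB? [[491.97161771  22.14052872  73.        ]]
[-0.0214, 0.0065, 0.1236] [-0.003, 0.008, -0.005]
[-0.0243, 0.0103, 0.3011] [-0.003, 0.008, -0.005]
```

>>> carry_out(moves=[-0.0295,0.0103,0.06,0,0.008,0,0.6,-0.0295,0.0103,0.12,0,0.008,0,0.6,-0.0295,0.0103,0.18,0,0.008,0,0.6,-0.0295,0.0103,0.24,0,0.008,0,0.6,-0.0295,0.0103,0.28,0,0.008,0,0.6,-0.0295,0.0103,0.3,0,0.008,0,0.6,-0.0295,0.0103,0.3,0,0.008,0,0.6,-0.0295,0.0103,0.3,0,0.008,0,0.6])

```text
time: 2.7
tool_pos: [490.9, -110.0, 80.3]
tcp_rot: [-3.14, 0.001, 2.374]
contact_force: [0.0, 0.5, 0.5]
grip_width: 55.0
```

```bash
python3 - <<'E'
from h import *
st(); save(capture("wrist"),"w3");save(capture("side"),"s3",(240,120,470,330),3)
E
```

```text
t 2.7 p [ 490.9 -110.    80.3] rot [-3.1405e+00  1.3000e-03  2.3744e+00] f [0.  0.5 0.5] g 55.0 q [-0.37  0.5   1.79 -0.    0.85 -1.17]
```

View pics/s3.png

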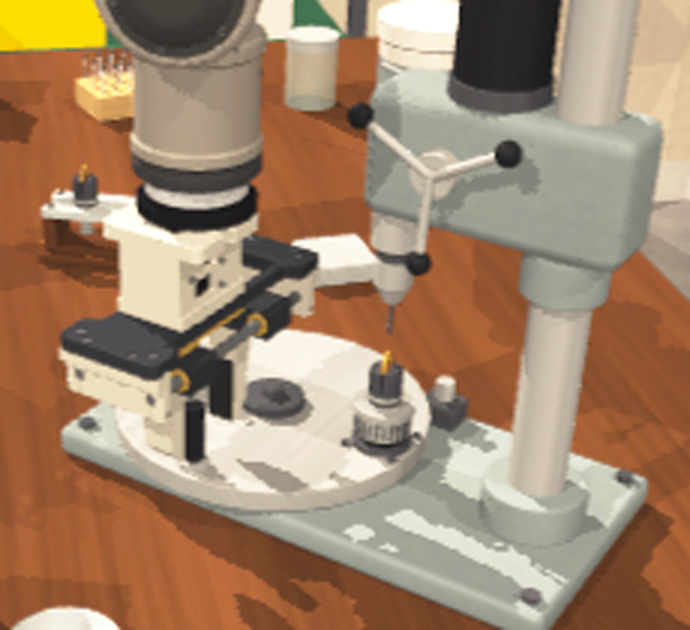

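View pics/w3.png

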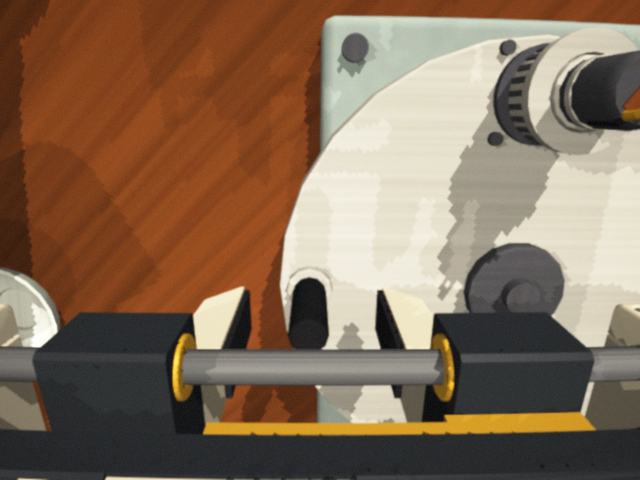

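```bash
python3 - <<'E'
from h import *
c=get_calibration("wrist"); o=get_obs()
print(proj(c,[[490.9,-110,88],[491,-112,88]]))
# pixel centre of handle top approx ellipse (308,332)
p=onz(c,[(308,332)],88)[0]; print(p, R.from_euler("xyz",o["tcp_rot"]).inv().apply(p-o["tool_pos"]))
E
```

```text
[[314.9505422  338.57138817]
 [311.35956527 341.89448741]]
[ 487.01258783 -109.9122664    88.        ] [ 3.26008121 -2.48766527 -7.47134726]
```

>>> carry_out(moves=[0.006,-0.006,0,0,0,0,0.4,0.006,-0.006,0,0,0,0,0.3,0.006,-0.006,0,0,0,0,0.25,0.006,-0.006,0,0,0,0,0.2,0.006,-0.006,0,0,0,0,0.1,0.006,-0.006,0,0,0,0,0.1,0.006,-0.006,0,0,0,0,0.1,0.006,-0.006,0,0,0,0,0.1])

```text
time: 3.6
tool_pos: [488.1, -110.1, 80.6]
tcp_rot: [3.142, 0.002, 2.374]
contact_force: [3.0, 4.0, 0.2]
grip_width: 14.9
```

```bash
python3 - <<'E'
from h import *
st(); save(capture("wrist"),"w4")
E
```

```text
t 3.6 p [ 488.1 -110.1   80.6] rot [3.1416e+00 2.3000e-03 2.3739e+00] f [3.  4.  0.2] g 14.9 q [-0.37  0.5   1.8  -0.    0.84 -1.18]
```

View pics/w4.png

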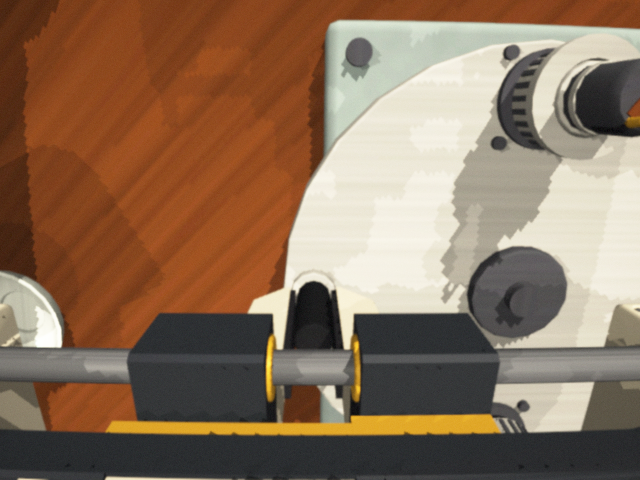

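>>> carry_out(moves=[0.013,0.0003,0,0,0,0,0.1,0.0305,0.002,0,0,0,0,0.1,0.0477,0.0046,0,0,0,0,0.1,0.0647,0.0085,0,0,0,0,0.1,0.0814,0.0136,0,0,0,0,0.1,0.0977,0.02,0,0,0,0,0.1,0.1135,0.0272,0,0,0,0,0.1,0.125,0.0335,0,0,0,0,0.1])

```text
time: 4.45
tool_pos: [461.5, -65.2, 80.6]
tcp_rot: [3.141, 0.003, 2.374]
contact_force: [5.9, -1.1, -3.2]
grip_width: 15.0
```

```bash
python3 - <<'E'
from h import *
st(); save(capture("wrist"),"w5")
E
```

```text
t 4.45 p [461.5 -65.2  80.6] rot [3.1412e+00 2.9000e-03 2.3741e+00] f [ 5.9 -1.1 -3.2] g 15.0 q [-0.3   0.45  1.89 -0.    0.8  -1.11]
```

View pics/w5.png

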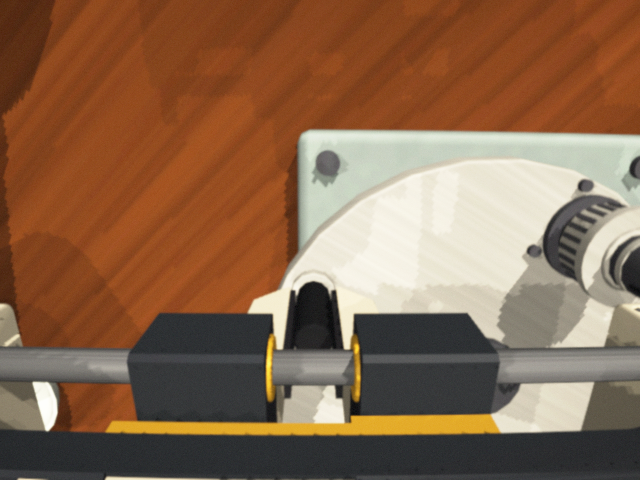

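```bash
cat >> h.py <<'E'
def arc(C,a,z=None):
    o=get_obs(); z=o["tool_pos"][2] if z is None else z; C=np.array(C)
    d=o["tool_pos"][:2]-C; a0=np.degrees(np.arctan2(d[1],d[0])); print("r",np.linalg.norm(d).round(2),"ang",a0.round(2))
    a=np.radians(np.array(a)); plan(np.c_[C[0]+100*np.cos(a),C[1]+100*np.sin(a),np.full(len(a),z)],2.374)
E
python3 - <<'E'
from h import *
arc((558.5,-38.5),[-170,-175,-180,-185,-190,-195,-200,-203])
E
```

```text
r 100.57 ang -165.09
[0.0171, 0.0131, -0.0] [0.001, 0.004, 0.0]
[0.0342, 0.0266, -0.0001] [0.001, 0.004, 0.0]
[0.05, 0.0417, -0.0001] [0.001, 0.004, 0.0]
[0.0644, 0.058, -0.0001] [0.001, 0.004, 0.0]
[0.0774, 0.0755, -0.0001] [0.001, 0.004, 0.0]
[0.0888, 0.0941, -0.0001] [0.001, 0.004, 0.0]
[0.0985, 0.1137, -0.0001] [0.001, 0.004, 0.0]
[0.1035, 0.1258, -0.0001] [0.001, 0.004, 0.0]
```

>>> carry_out(moves=[0.017,0.013,0,0,0,0,0.1,0.034,0.0266,0,0,0,0,0.1,0.05,0.0417,0,0,0,0,0.1,0.0644,0.058,0,0,0,0,0.1,0.0774,0.0755,0,0,0,0,0.1,0.0888,0.094,0,0,0,0,0.1,0.0985,0.1137,0,0,0,0,0.1,0.1035,0.126,0,0,0,0,0.1])

```text
time: 5.3
tool_pos: [466.5, 1.7, 80.5]
tcp_rot: [3.141, 0.001, 2.375]
contact_force: [-0.7, -0.6, 2.8]
grip_width: 14.9
```

```bash
python3 - <<'E'
from h import *
st(); arc((558.5,-38.5),[-207,-212,-217,-222,-227,-232,-237,-241])
E
```

```text
t 5.3 p [466.5   1.7  80.5] rot [3.1410e+00 1.4000e-03 2.3746e+00] f [-0.7 -0.6  2.8] g 14.9 q [-0.16  0.45  1.89 -0.    0.8  -0.96]
r 100.43 ang 156.42
[0.0038, 0.0145, 0.0] [0.001, 0.003, 0.001]
[0.0092, 0.0356, 0.0] [0.001, 0.003, 0.001]
[0.0128, 0.0572, 0.0] [0.001, 0.003, 0.001]
[0.0145, 0.0789, 0.0] [0.001, 0.003, 0.001]
[0.0143, 0.1007, 0.0] [0.001, 0.003, 0.001]
[0.0122, 0.1224, 0.0001] [0.001, 0.003, 0.001]
[0.0082, 0.1439, 0.0001] [0.001, 0.003, 0.001]
[0.0036, 0.1607, 0.0001] [0.001, 0.003, 0.001]
```

>>> carry_out(moves=[0.0038,0.0145,0,0,0,0,0.1,0.0092,0.0356,0,0,0,0,0.1,0.0128,0.0572,0,0,0,0,0.1,0.0145,0.0789,0,0,0,0,0.1,0.0143,0.1007,0,0,0,0,0.1,0.0122,0.1224,0,0,0,0,0.1,0.0082,0.1439,0,0,0,0,0.1,0.0036,0.1607,0,0,0,0,0.1])

```text
time: 6.1
tool_pos: [510.7, 49.6, 80.5]
tcp_rot: [3.141, 0.001, 2.375]
contact_force: [-1.8, -0.7, 4.2]
grip_width: 15.1
```

```bash
python3 - <<'E'
from h import *
st(); arc((558.5,-38.5),[-246,-251,-256,-261,-266,-271,-276,-281]);save(capture("side"),"s6",(240,120,470,330),3)
E
```

```text
t 6.1 p [510.7  49.6  80.5] rot [3.1406e+00 1.3000e-03 2.3747e+00] f [-1.8 -0.7  4.2] g 15.1 q [-0.05  0.51  1.76 -0.    0.86 -0.86]
r 100.21 ang 118.46
[-0.0071, 0.0181, 0.0] [0.002, 0.003, 0.001]
[-0.0162, 0.038, 0.0001] [0.002, 0.003, 0.001]
[-0.0269, 0.0569, 0.0001] [0.002, 0.003, 0.001]
[-0.0393, 0.0749, 0.0001] [0.002, 0.003, 0.001]
[-0.0532, 0.0917, 0.0002] [0.002, 0.003, 0.001]
[-0.0685, 0.1073, 0.0002] [0.002, 0.003, 0.001]
[-0.0851, 0.1214, 0.0002] [0.002, 0.003, 0.001]
[-0.1029, 0.1341, 0.0003] [0.002, 0.003, 0.001]
```

View pics/s6.png

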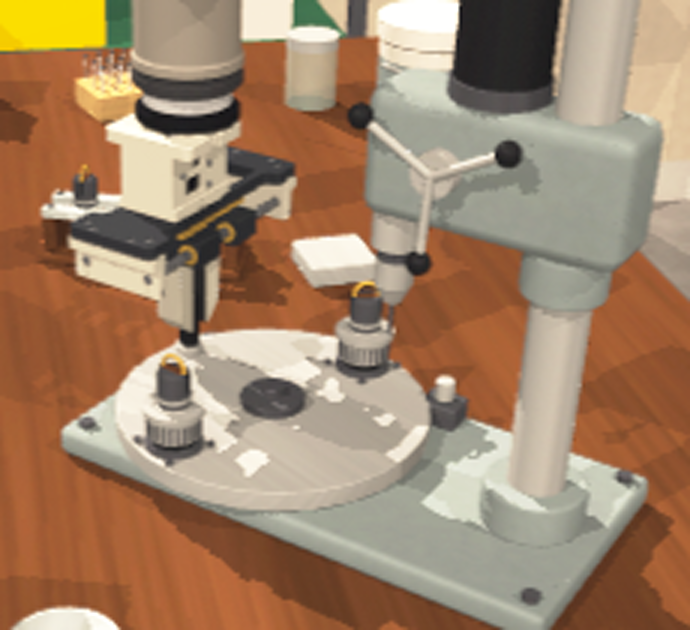

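>>> carry_out(moves=[-0.007,0.018,0,0,0,0,0.1,-0.0162,0.038,0,0,0,0,0.1,-0.027,0.057,0,0,0,0,0.1,-0.0393,0.075,0,0,0,0,0.1,-0.0532,0.0917,0,0,0,0,0.1,-0.0685,0.1073,0,0,0,0,0.1,-0.085,0.1214,0,0,0,0,0.1,-0.103,0.134,0,0,0,0,0.1])

```text
time: 6.95
tool_pos: [579.1, 59.4, 80.6]
tcp_rot: [3.14, 0.002, 2.374]
contact_force: [-2.8, -5.2, 2.2]
grip_width: 15.3
```

```bash
python3 - <<'E'
from h import *
st(); arc((558.5,-38.5),[-286,-291,-296,-301,-306,-310,-313,-315])
E
```

```text
t 6.95 p [579.1  59.4  80.6] rot [3.1402e+00 2.0000e-03 2.3744e+00] f [-2.8 -5.2  2.2] g 15.3 q [-0.03  0.61  1.57 -0.    0.96 -0.83]
r 100.09 ang 78.1
[-0.0156, 0.0088, 0.0] [0.003, 0.004, 0.001]
[-0.0353, 0.0181, 0.0001] [0.003, 0.004, 0.001]
[-0.0557, 0.0258, 0.0001] [0.003, 0.004, 0.001]
[-0.0768, 0.0316, 0.0002] [0.003, 0.004, 0.001]
[-0.0982, 0.0355, 0.0002] [0.003, 0.004, 0.001]
[-0.1156, 0.0373, 0.0003] [0.003, 0.004, 0.001]
[-0.1286, 0.0379, 0.0003] [0.003, 0.004, 0.001]
[-0.1374, 0.0379, 0.0003] [0.003, 0.004, 0.001]
```

>>> carry_out(moves=[-0.0156,0.008,0,0,0,0,0.1,-0.0353,0.017,0,0,0,0,0.1,-0.0557,0.0245,0,0,0,0,0.1,-0.0768,0.0305,0,0,0,0,0.1,-0.0982,0.0345,0,0,0,0,0.1,-0.1156,0.0363,0,0,0,0,0.1,-0.1286,0.037,0,0,0,0,0.1,-0.136,0.037,0,0,0,0,0.1])

```text
time: 7.75
tool_pos: [628.2, 32.8, 80.5]
tcp_rot: [3.14, -0.001, 2.374]
contact_force: [-10.3, 8.8, 8.4]
grip_width: 15.2
```

```bash
python3 - <<'E'
from h import *
st(); arc((558.5,-38.5),[-313,-314,-315,-316,-317]);save(capture("side"),"s7",(240,120,470,330),3)
E
```

```text
t 7.75 p [628.2  32.8  80.5] rot [ 3.1404e+00 -6.0000e-04  2.3740e+00] f [-10.3   8.8   8.4] g 15.2 q [-0.07  0.69  1.42  0.    1.04 -0.87]
r 99.72 ang 45.66
[0.0058, 0.0007, 0.0] [0.002, -0.001, 0.0]
[0.0015, 0.0007, 0.0] [0.002, -0.001, 0.0]
[-0.0029, 0.0007, -0.0] [0.002, -0.001, 0.0]
[-0.0072, 0.0006, -0.0] [0.002, -0.001, 0.0]
[-0.0116, 0.0004, -0.0] [0.002, -0.001, 0.0]
```

View pics/s7.png

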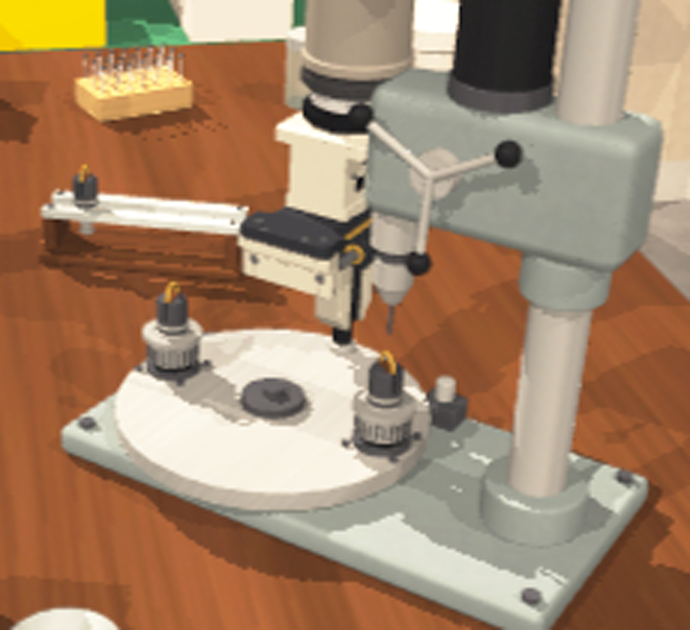

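>>> carry_out(moves=[-0.004,0,0,0,0,0,0.1,-0.004,0,0,0,0,0,0.1,0,0,0,0,0,0,0.45,0,0,0,0,0,0,0.45,0,0,0,0,0,0,0.45,0,0,-0.03,0,0,0,0.45,0,0,-0.08,0,0,0,0.45,0,0,-0.13,0,0,0,0.45])

```text
time: 8.6
tool_pos: [628.3, 32.7, 133.8]
tcp_rot: [3.14, -0.001, 2.374]
contact_force: [0.4, 0.1, 0.4]
grip_width: 41.3
```

```bash
python3 - <<'E'
from h import *
st(); save(capture("side"),"s8",(240,120,470,330),3); save(capture("wrist"),"w8")
print(); plan([[560,70,150],[490,110,170]],2.76)
E
```

```text
t 8.6 p [628.3  32.7 133.8] rot [ 3.1402e+00 -9.0000e-04  2.3737e+00] f [0.4 0.1 0.4] g 41.3 q [-0.07  0.63  1.37  0.    1.15 -0.87]

[0.191, -0.0544, -0.0351] [0.009, 0.01, -0.738]
[0.3862, -0.1037, -0.0862] [0.009, 0.01, -0.738]
```

View pics/s8.png

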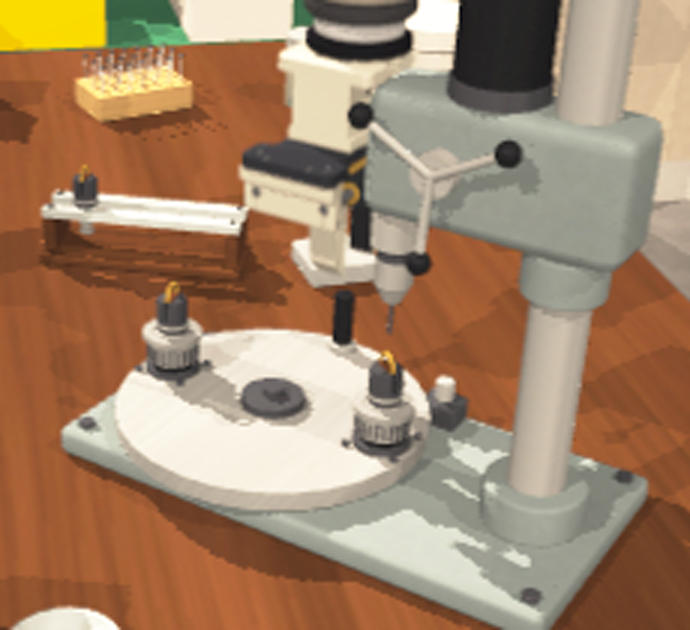

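View pics/w8.png

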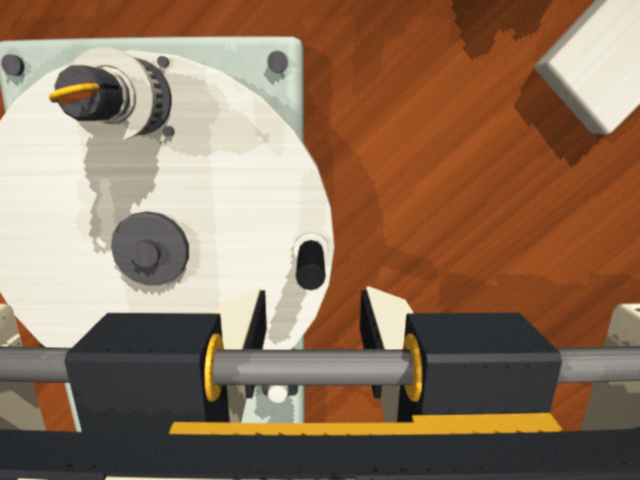

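```bash
python3 - <<'E'
from h import *
plan([[610,40,190],[493.5,25,190]],2.757)
E
```

```text
[0.0486, -0.0209, -0.1343] [0.009, 0.01, -0.732]
[0.2321, -0.2502, -0.1364] [0.009, 0.01, -0.732]
```

>>> carry_out(moves=[0.02,0,-0.08,0,0,-0.1,0.36,0.05,-0.02,-0.135,0,0,-0.3,0.36,0.232,-0.25,-0.136,0.009,0.01,-0.73,0.36,0.232,-0.25,-0.136,0.009,0.01,-0.73,0.36,0.232,-0.25,-0.136,0.009,0.01,-0.73,0.36,0.232,-0.25,-0.136,0.009,0.01,-0.73,0.36,0.232,-0.25,-0.136,0.009,0.01,-0.73,0.36,0.232,-0.25,-0.136,0.009,0.01,-0.73,0.36])

```text
time: 9.5
tool_pos: [494.9, 25.0, 189.9]
tcp_rot: [3.141, 0.001, 2.756]
contact_force: [0.2, 0.5, 1.3]
grip_width: 33.2
```

```bash
python3 - <<'E'
from h import *
st(); save(capture("wrist"),"w9")
c=get_calibration("wrist")
print(proj(c,[[493.5,25,72],[493.5,25,99.5],[557.8,-37.8,45]]))
E
```

```text
t 9.5 p [494.9  25.  189.9] rot [3.1411e+00 1.3000e-03 2.7558e+00] f [0.2 0.5 1.3] g 33.2 q [-0.1   0.34  1.69  0.    1.11 -1.29]
[[313.13131397 237.71008601]
 [313.15425509 251.34510062]
 [270.94741565 325.82074123]]
```

View pics/w9.png

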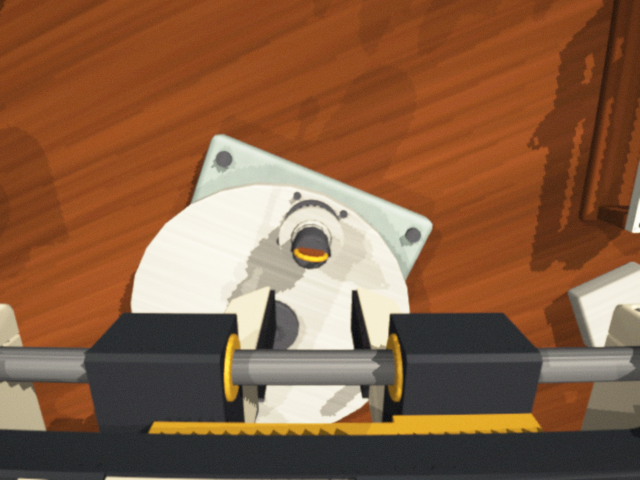

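```bash
python3 - <<'E'
from h import *
im=cv2.imread("pics/w9.png")[180:290,250:390]
cv2.imwrite("pics/w9z.png",cv2.resize(im,None,fx=5.5,fy=5.5,interpolation=cv2.INTER_CUBIC))
E
```

```text
(no output)
```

View pics/w9z.png

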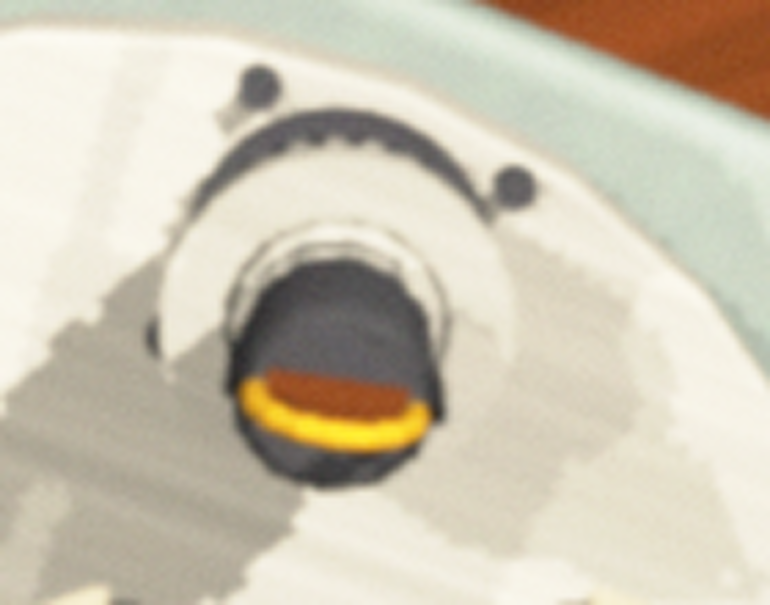

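```bash
python3 - <<'E'
from h import *
c=get_calibration("wrist")
print(onz(c,[(311.8,237.3)],72),onz(c,[(311.1,250)],99.5))
plan([[493.5,24,140],[493.5,24,100],[493.5,24,92],[493.5,24,81.5]],2.757)
E
```

```text
[[492.89139986  24.27474294  72.        ]] [[492.22014558  24.16494752  99.5       ]]
[0.002, -0.0036, 0.1242] [0.001, 0.001, -0.002]
[0.0021, -0.0037, 0.2242] [0.001, 0.001, -0.002]
[0.0021, -0.0037, 0.2442] [0.001, 0.001, -0.002]
[0.0021, -0.0037, 0.2704] [0.001, 0.001, -0.002]
```

>>> carry_out(moves=[0.003,-0.004,0.06,0,0,0,0.36,0.003,-0.004,0.11,0,0,0,0.36,0.003,-0.004,0.14,0,0,0,0.36,0.003,-0.004,0.17,0,0,0,0.36,0.003,-0.004,0.2,0,0,0,0.36,0.003,-0.004,0.224,0,0,0,0.36,0.003,-0.004,0.224,0,0,0,0.36,0.003,-0.004,0.224,0,0,0,0.36])

```text
time: 10.35
tool_pos: [493.5, 24.0, 100.0]
tcp_rot: [3.141, 0.001, 2.756]
contact_force: [-0.1, -1.5, 0.8]
grip_width: 33.1
```

```bash
python3 - <<'E'
from h import *
st(); save(capture("wrist"),"w10",(200,200,440,380),3.2);save(capture("side"),"s10",(250,180,350,290),6)
E
```

```text
t 10.35 p [493.5  24.  100. ] rot [3.1413e+00 5.0000e-04 2.7561e+00] f [-0.1 -1.5  0.8] g 33.1 q [-0.11  0.46  1.8   0.    0.89 -1.29]
```

View pics/w10.png

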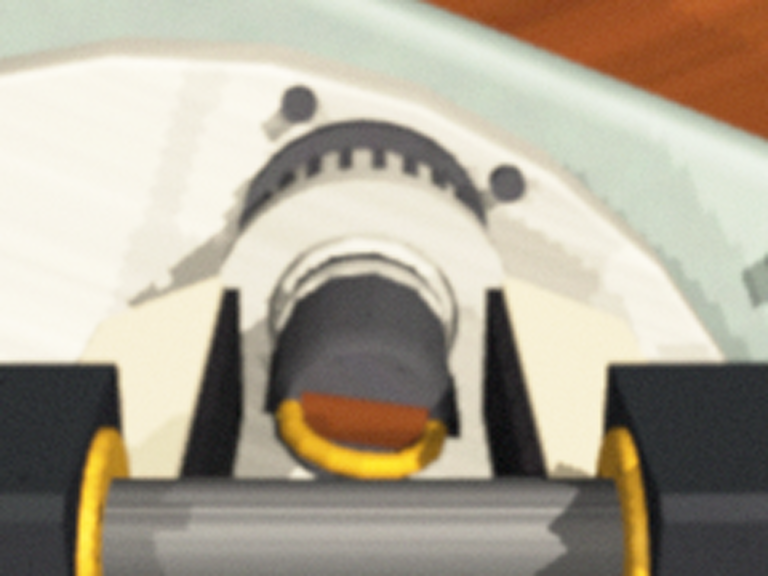

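View pics/s10.png

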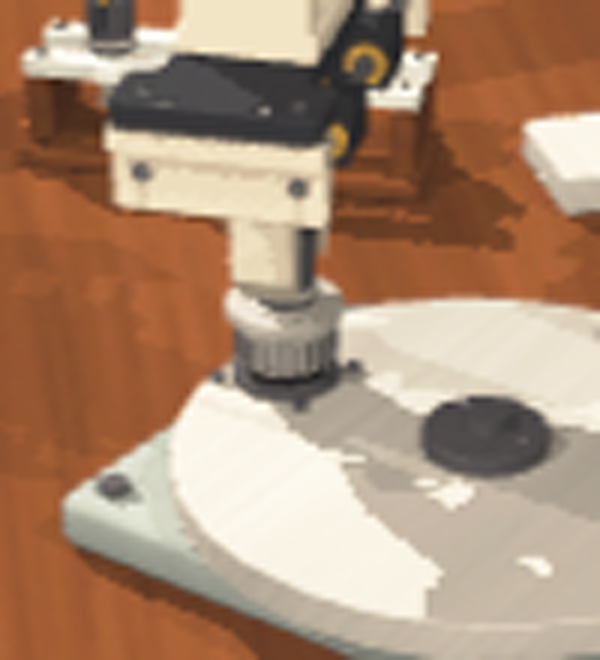

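>>> carry_out(moves=[0,0,0.02,0,0,0,0.345,0,0,0.03,0,0,0,0.345,0,0,0.035,0,0,0,0.345,0,0,0.039,0,0,0,0.345,0,0,0.043,0,0,0,0.345,0,0,0.045,0,0,0,0.345,0,0,0.045,0,0,0,0.345,0,0,0.045,0,0,0,0.345])

```text
time: 11.25
tool_pos: [493.9, 24.0, 83.2]
tcp_rot: [3.141, 0.003, 2.756]
contact_force: [-2.6, 0.1, 7.0]
grip_width: 31.8
```

```bash
python3 - <<'E'
from h import *
st(); save(capture("wrist"),"w11",(200,200,440,380),3.2)
E
```

```text
t 11.25 p [493.9  24.   83.2] rot [3.1408e+00 2.5000e-03 2.7561e+00] f [-2.6  0.1  7. ] g 31.8 q [-0.11  0.48  1.81  0.    0.84 -1.29]
```

View pics/w11.png

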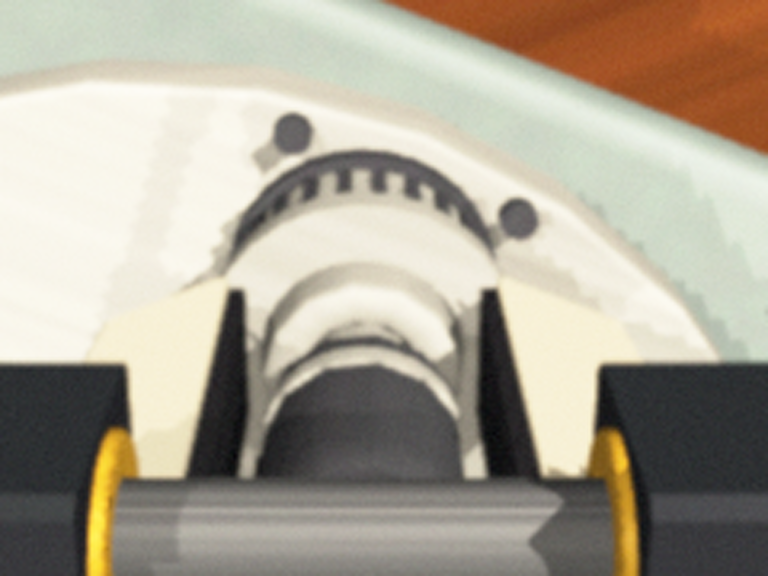

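>>> carry_out(moves=[0.001,0,-0.02,0,0,0,0.345,0.001,0,-0.04,0,0,0,0.345,0.001,0,-0.051,0,0,0,0.345,0.001,0,-0.051,0,0,0,0.345,0.001,0,-0.051,0,0,0,0.27,0.001,0,-0.051,0,0,0,0.2,0.001,0,-0.051,0,0,0,0.2,0.001,0,-0.051,0,0,0,0.2])

```text
time: 12.1
tool_pos: [493.3, 24.1, 103.4]
tcp_rot: [3.141, 0.002, 2.756]
contact_force: [-0.0, 0.3, -0.6]
grip_width: 23.1
```

```bash
python3 - <<'E'
from h import *
st(); save(capture("wrist"),"w12",(200,200,440,380),3.2);save(capture("side"),"s12",(250,180,350,290),6)
E
```

```text
t 12.1 p [493.3  24.1 103.4] rot [3.1409e+00 1.9000e-03 2.7560e+00] f [-0.   0.3 -0.6] g 23.1 q [-0.11  0.45  1.8   0.    0.89 -1.29]
```

View pics/w12.png

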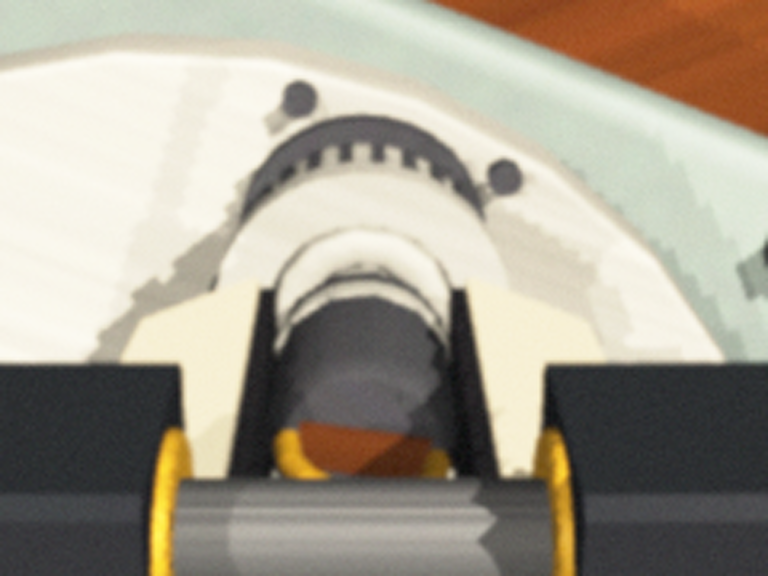

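View pics/s12.png

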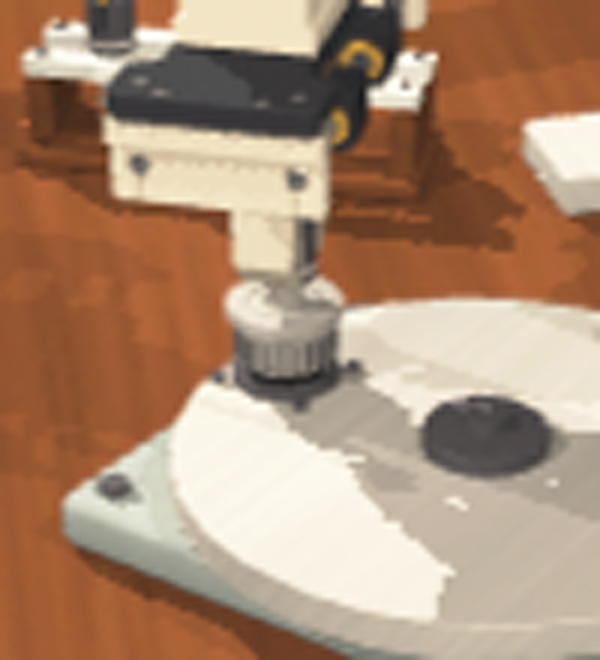

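```bash
python3 - <<'E'
from h import *
plan([[493.3,24.1,190],[515,160,190],[541,282,190]],2.767)
E
```

```text
[-0.0004, 0.0, -0.2165] [0.001, 0.004, -0.021]
[0.0771, 0.3353, -0.2164] [0.001, 0.004, -0.021]
[0.1315, 0.6423, -0.2163] [0.001, 0.004, -0.021]
```

>>> carry_out(moves=[0,0,-0.025,0,0,0,0.2,0,0,-0.065,0,0,0,0.2,0,0,-0.115,0,0,0,0.2,0,0,-0.17,0,0,0,0.2,0.01,0.04,-0.21,0,0,-0.02,0.2,0.025,0.12,-0.2165,0,0,-0.02,0.2,0.042,0.2,-0.2165,0,0,-0.02,0.2,0.055,0.26,-0.2165,0,0,-0.02,0.2])

```text
time: 13.0
tool_pos: [512.0, 130.3, 191.0]
tcp_rot: [3.14, 0.003, 2.767]
contact_force: [0.1, 0.5, -1.2]
grip_width: 23.3
```

```bash
python3 - <<'E'
from h import *
st(); plan([[541,282,190]],2.768)
save(capture("side"),"s13",(230,100,390,290),3)
E
```

```text
t 13.0 p [512.  130.3 191. ] rot [3.1402e+00 2.7000e-03 2.7668e+00] f [ 0.1  0.5 -1.2] g 23.3 q [ 0.1   0.39  1.6  -0.    1.15 -1.09]
[0.0714, 0.3793, 0.0027] [0.003, 0.005, -0.002]
```

View pics/s13.png

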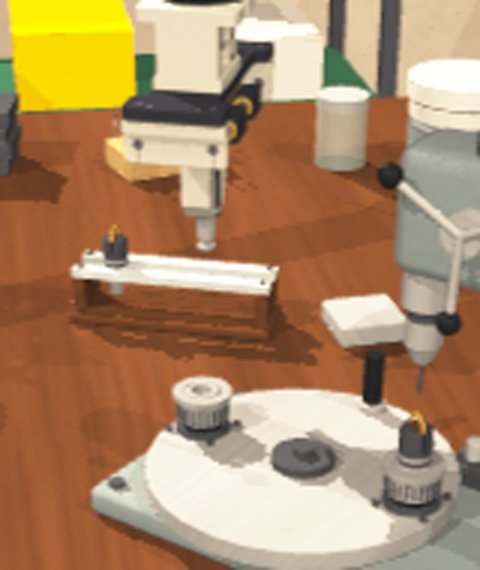

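Holder A is out of its socket, which now stands empty, and it hangs upright in the gripper. Next stop is above the rack.

>>> carry_out(moves=[0.01,0.06,0,0,0,0,0.2,0.025,0.14,0,0,0,0,0.2,0.04,0.22,0,0,0,0,0.2,0.055,0.29,0,0,0,0,0.2,0.065,0.35,0,0,0,0,0.2,0.0714,0.379,0,0,0,0,0.2,0.0714,0.379,0,0,0,0,0.2,0.0714,0.379,0,0,0,0,0.2])

```text
time: 13.85
tool_pos: [540.8, 283.9, 191.2]
tcp_rot: [3.139, 0.002, 2.768]
contact_force: [0.2, -0.4, -1.1]
grip_width: 23.3
```

```bash
python3 - <<'E'
from h import *
st(); save(capture("wrist"),"w14"); save(capture("side"),"s14",(230,120,350,240),5)
c=get_calibration("wrist")
print(proj(c,[[516,292,50],[541,282,50]]))
E
```

```text
t 13.85 p [540.8 283.9 191.2] rot [3.1392e+00 2.2000e-03 2.7682e+00] f [ 0.2 -0.4 -1.1] g 23.3 q [ 0.36  0.54  1.36  0.    1.24 -0.84]
[[311.64448645 193.70623961]
 [311.45467728 229.84313605]]
```

View pics/w14.png

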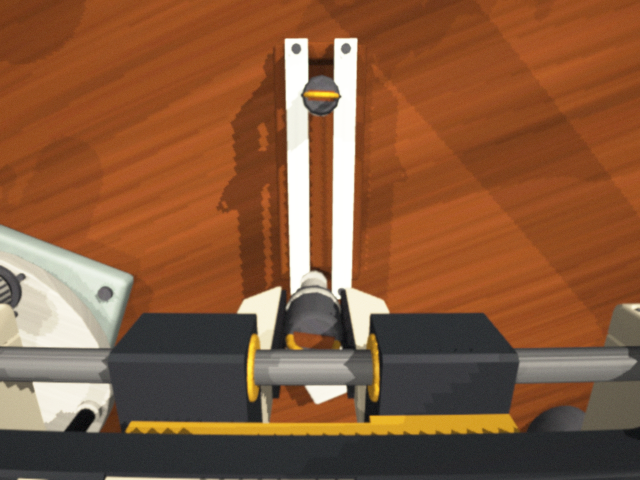

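View pics/s14.png

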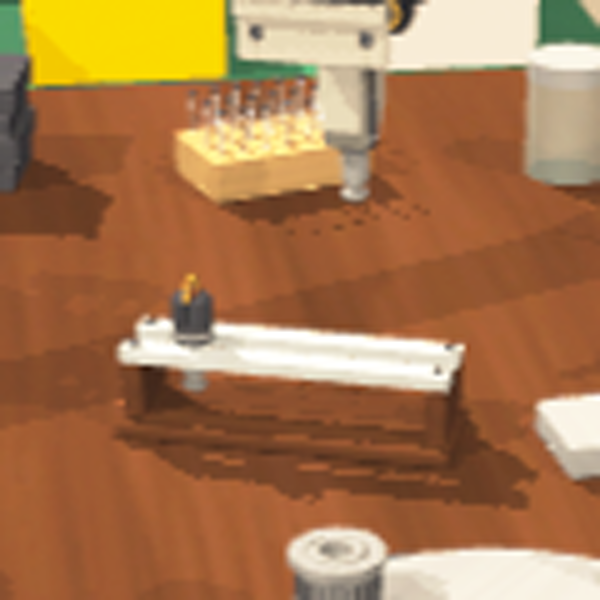

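```bash
python3 - <<'E'
from h import *
c=get_calibration("wrist"); o=get_obs(); R0=R.from_euler("xyz",o["tcp_rot"])
im=cv2.imread("pics/w14.png"); hsv=cv2.cvtColor(im,cv2.COLOR_BGR2HSV); m=(hsv[...,1]<70)&(hsv[...,2]>150)
L=[]
for y in range(125,270,12):
    x=np.where(m[y,270:370])[0]+270
    g=np.where(np.diff(x)>10)[0]
    if len(g)!=1: print(y,"skip"); continue
    e=np.array([x[0]-.5,x[g[0]]+.5,x[g[0]+1]-.5,x[-1]+.5]); P=onz(c,[(a,y) for a in e],50); T=R0.inv().apply(P-o["tool_pos"])
    L.append(T[:,1]); print(y,e,T[:,1].round(1),T[1,0].round(1))
L=np.array(L);print(L.mean(0),"slot mid",L[:,1:3].mean())
e=onz(c,[(320,40),(320,95)],50); print(R0.inv().apply(e-o["tool_pos"]))
print("spare",R0.inv().apply(onz(c,[(321,95)],76)-o["tool_pos"]))
# shank tip of held holder
zt=o["tool_pos"][2]-20-30.5; print("tip expected px",proj(c,[[*o["tool_pos"][:2],zt]]))
E
```

```text
125 [286.5 307.5 332.5 354.5] [-18.7  -4.4  12.6  27.6] 74.2
137 [286.5 308.5 332.5 354.5] [-18.8  -3.7  12.7  27.8] 66.2
149 [286.5 308.5 332.5 354.5] [-19.   -3.8  12.8  28.1] 58.1
161 [286.5 308.5 332.5 354.5] [-19.1  -3.8  12.9  28.3] 49.9
173 [286.5 308.5 332.5 353.5] [-19.3  -3.8  13.1  27.9] 41.5
185 [287.5 308.5 332.5 353.5] [-18.7  -3.8  13.2  28.1] 33.0
197 [287.5 308.5 332.5 353.5] [-18.9  -3.9  13.3  28.4] 24.3
209 [288.5 308.5 332.5 352.5] [-18.3  -3.9  13.5  27.9] 15.5
221 [288.5 308.5 331.5 352.5] [-18.5  -3.9  12.9  28.2] 6.5
233 [288.5 309.5 331.5 352.5] [-18.7  -3.2  13.   28.5] -2.6
245 [288.5 309.5 331.5 351.5] [-18.8  -3.2  13.1  28. ] -12.0
257 [289.5 309.5 331.5 351.5] [-18.3  -3.3  13.3  28.3] -21.5
269 [289.5 309.5 331.5 351.5] [-18.5  -3.3  13.4  28.6] -31.2
[-18.73507563  -3.69009704  13.05903707  28.11731362] slot mid 4.684470016585253
[[127.341248     3.84691046 141.1026951 ]
 [ 93.55508239   4.01051183 141.18286253]]
spare [[ 92.60817937   4.18924655 115.18541591]]
tip expected px [[313.93605608 279.03297379]]
```

```bash
python3 - <<'E'
from h import *
im=cv2.imread("pics/w14.png")[220:390,230:400]
cv2.imwrite("pics/w14z.png",cv2.resize(im,None,fx=3.5,fy=3.5,interpolation=cv2.INTER_CUBIC))
E
```

```text
(no output)
```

View pics/w14z.png

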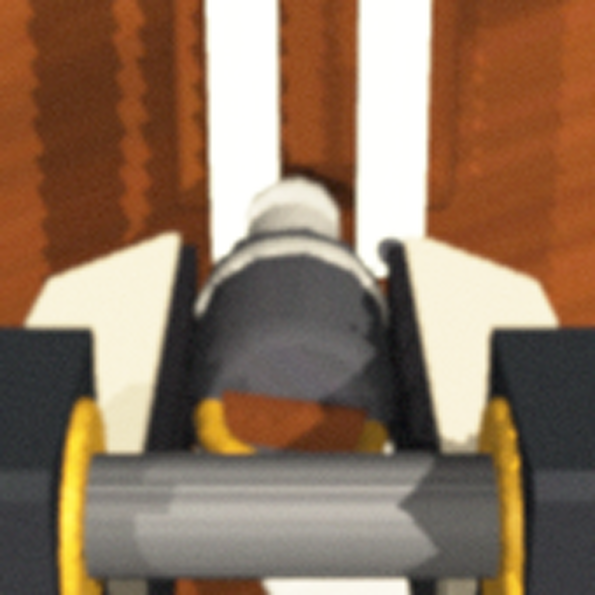

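>>> carry_out(moves=[0.012,0.006,0.03,0,0,0,0.2,0.025,0.0117,0.07,0,0,0,0.2,0.025,0.0117,0.11,0,0,0,0.2,0.025,0.0117,0.145,0,0,0,0.2,0.025,0.0117,0.175,0,0,0,0.2,0.025,0.0117,0.192,0,0,0,0.2,0.025,0.0117,0.192,0,0,0,0.2,0.025,0.0117,0.192,0,0,0,0.2])

```text
time: 14.75
tool_pos: [533.9, 291.6, 114.9]
tcp_rot: [3.139, 0.003, 2.767]
contact_force: [0.6, 0.9, -1.6]
grip_width: 23.4
```

```bash
python3 - <<'E'
from h import *
st(); im=capture("wrist"); save(im,"w15",(220,120,400,360),2.5); save(capture("side"),"s15",(230,150,350,240),6)
c=get_calibration("wrist"); o=get_obs(); R0=R.from_euler("xyz",o["tcp_rot"])
hsv=cv2.cvtColor(im,cv2.COLOR_RGB2HSV); m=(hsv[...,1]<70)&(hsv[...,2]>150)
for y in range(60,270,20):
    x=np.where(m[y,270:370])[0]+270; g=np.where(np.diff(x)>10)[0]
    if len(g)!=1: continue
    e=np.array([x[0]-.5,x[g[0]]+.5,x[g[0]+1]-.5,x[-1]+.5]); P=onz(c,[(a,y) for a in e],50); T=R0.inv().apply(P-o["tool_pos"])
    print(y,e,T[:,1].round(1),T[1,0].round(1),T[1:3,1].mean().round(2),T[[0,3],1].mean().round(2))
print(proj(c,[[*o["tool_pos"][:2],o["tool_pos"][2]-50.5]]))
E
```

```text
t 14.75 p [533.9 291.6 114.9] rot [3.1385e+00 2.7000e-03 2.7669e+00] f [ 0.6  0.9 -1.6] g 23.4 q [ 0.37  0.61  1.46  0.    1.07 -0.82]
60 [269.5 295.5 331.5 362.5] [-21.3  -8.9   8.2  22.9] 106.6 -0.38 0.82
80 [269.5 296.5 331.5 362.5] [-21.6  -8.6   8.3  23.2] 97.6 -0.14 0.84
100 [269.5 288.5 337.5 361.5] [-21.8 -12.6  11.3  23.1] 88.5 -0.62 0.61
120 [269.5 288.5 337.5 360.5] [-22.1 -12.7  11.5  22.9] 79.0 -0.61 0.38
140 [269.5 296.5 331.5 360.5] [-22.4  -8.9   8.7  23.2] 69.3 -0.11 0.4
160 [269.5 297.5 331.5 359.5] [-22.7  -8.5   8.8  23.1] 59.4 0.15 0.16
180 [269.5 297.5 330.5 359.5] [-23.1  -8.6   8.4  23.4] 49.2 -0.09 0.17
200 [269.5 298.5 330.5 358.5] [-23.4  -8.2   8.6  23.2] 38.6 0.18 -0.08
220 [270.5 298.5 330.5 358.5] [-23.2  -8.3   8.7  23.6] 27.8 0.19 0.2
240 [271.5 298.5 330.5 357.5] [-23.   -8.4   8.9  23.5] 16.6 0.21 0.22
260 [272.5 299.5 330.5 357.5] [-22.9  -8.    9.   23.9] 5.0 0.5 0.51
[[313.80227774 278.90629562]]
```

View pics/w15.png

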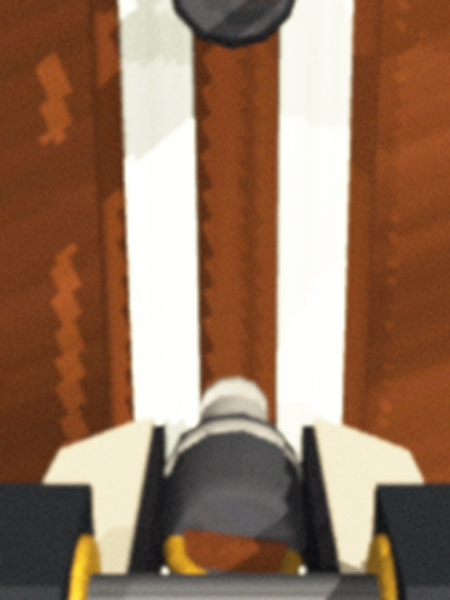

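View pics/s15.png

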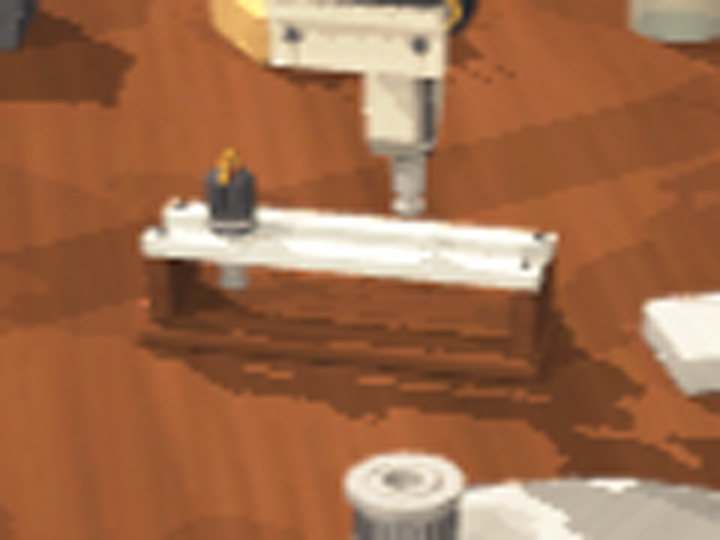

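>>> carry_out(moves=[0,0.001,0.01,0.003,0.005,0,0.2,0,0.001,0.025,0.003,0.005,0,0.2,0,0.001,0.04,0.003,0.005,0,0.2,0,0.001,0.06,0.003,0.005,0,0.2,0,0.001,0.08,0.003,0.005,0,0.2,0,0.001,0.095,0.003,0.005,0,0.2,0,0.001,0.105,0.003,0.005,0,0.2,0,0.001,0.107,0.003,0.005,0,0.2])

```text
time: 15.65
tool_pos: [534.2, 292.1, 71.8]
tcp_rot: [3.14, 0.0, 2.767]
contact_force: [-0.6, 0.3, -1.4]
grip_width: 23.4
```

```bash
python3 - <<'E'
from h import *
st(); im=capture("wrist"); save(im,"w16",(220,120,400,360),2.5); save(capture("side"),"s16",(230,150,350,240),6)
E
```

```text
t 15.65 p [534.2 292.1  71.8] rot [3.1401e+00 1.0000e-04 2.7670e+00] f [-0.6  0.3 -1.4] g 23.4 q [ 0.37  0.67  1.49  0.    0.99 -0.82]
```

View pics/w16.png

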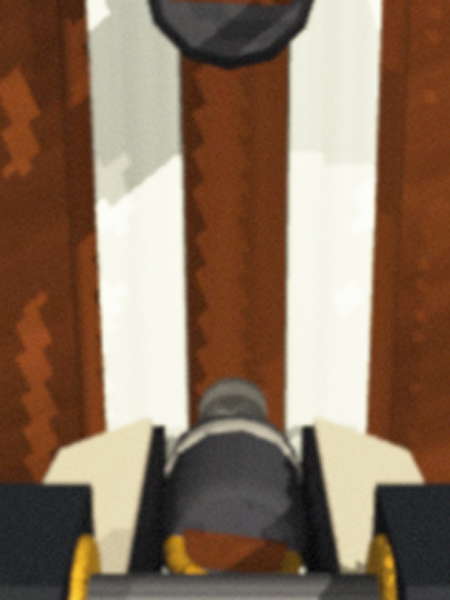

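View pics/s16.png

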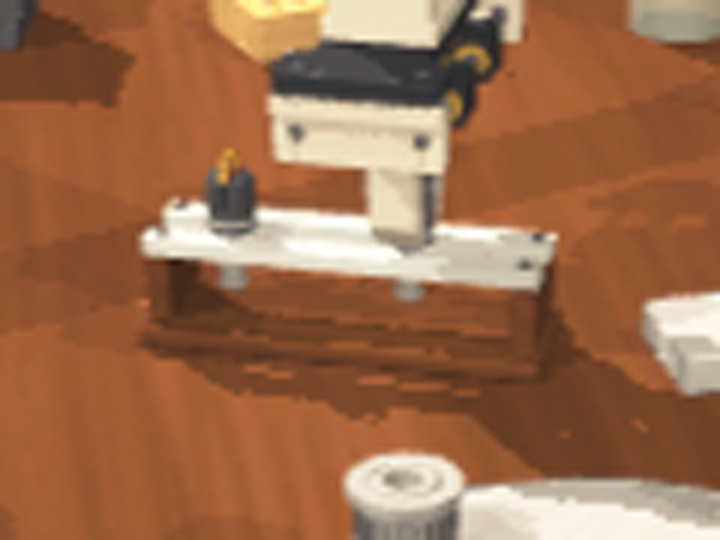

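>>> carry_out(moves=[0,0,0.001,0,0,0,0.2,0,0,0.002,0,0,0,0.2,0,0,0.003,0,0,0,0.2,0,0,0.004,0,0,0,0.2,0,0,0.005,0,0,0,0.2,0,0,0.006,0,0,0,0.2,0,0,0.006,0,0,0,0.2,0,0,0.006,0,0,0,0.2])

```text
time: 16.55
tool_pos: [534.5, 292.3, 70.1]
tcp_rot: [3.139, 0.001, 2.767]
contact_force: [-0.1, -0.8, -2.2]
grip_width: 23.3
```

>>> carry_out(moves=[0,0,0.001,0,0,0,0.2,0,0,0.002,0,0,0,0.2,0,0,0.003,0,0,0,0.2,0,0,0.004,0,0,0,0.2,0,0,0.004,0,0,0,0.2,0,0,0.004,0,0,0,0.2,0,0,0.004,0,0,0,0.2,0,0,0.004,0,0,0,0.2])

```text
time: 17.35
tool_pos: [534.6, 292.3, 69.8]
tcp_rot: [3.139, 0.002, 2.767]
contact_force: [-3.6, -1.8, 8.8]
grip_width: 23.4
```

```bash
python3 - <<'E'
from h import *
st(); im=capture("wrist"); save(im,"w17",(220,200,400,360),3.5); save(capture("side"),"s17",(270,160,350,220),8)
E
```

```text
t 17.35 p [534.6 292.3  69.8] rot [3.1390e+00 1.5000e-03 2.7672e+00] f [-3.6 -1.8  8.8] g 23.4 q [ 0.37  0.67  1.49  0.    0.98 -0.82]
```

View pics/w17.png

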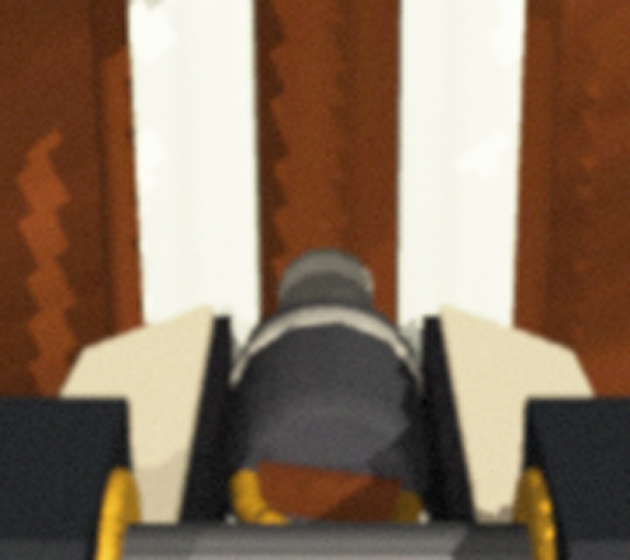

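View pics/s17.png

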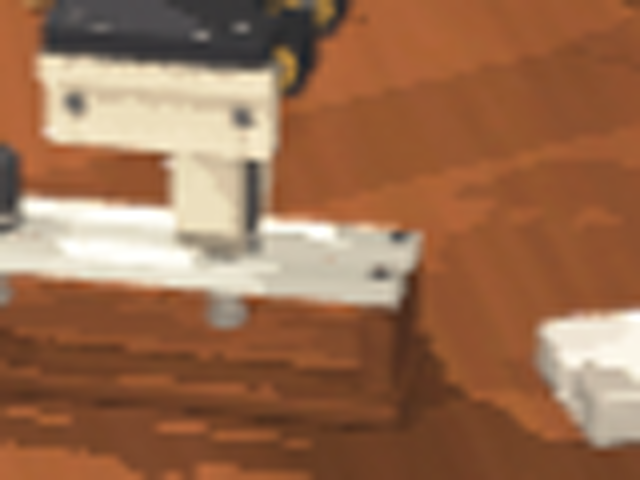

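Contact came at z = 69.8, as expected for the shoulder resting on the rails. I'll open the gripper and back off straight up.

>>> carry_out(moves=[0,0,0,0,0,0,0.28,0,0,0,0,0,0,0.35,0,0,0,0,0,0,0.45,0,0,0,0,0,0,0.45,0,0,-0.02,0,0,0,0.45,0,0,-0.06,0,0,0,0.45,0,0,-0.12,0,0,0,0.45,0,0,-0.18,0,0,0,0.45])

```text
time: 18.25
tool_pos: [534.3, 292.1, 142.8]
tcp_rot: [3.139, 0.001, 2.767]
contact_force: [0.4, -0.5, 0.9]
grip_width: 41.2
```

>>> carry_out(moves=[0,0,-0.08,0,0,0,0.45,0,0,-0.18,0,0,0,0.45,0,0,-0.25,0,0,0,0.45,0,0,-0.25,0,0,0,0.45,0,0,-0.25,0,0,0,0.45,0,0,-0.25,0,0,0,0.45,0,0,-0.25,0,0,0,0.45,0,0,-0.25,0,0,0,0.45])

```text
time: 19.05
tool_pos: [533.8, 291.8, 241.7]
tcp_rot: [3.141, -0.0, 2.767]
contact_force: [0.1, -0.2, -0.1]
grip_width: 41.7
```

```bash
python3 - <<'E'
from h import *
st(); save(capture("wrist"),"w18"); save(capture("side"),"s18",(230,120,470,330),3)
E
```

```text
t 19.05 p [533.8 291.8 241.7] rot [ 3.1407e+00 -4.0000e-04  2.7671e+00] f [ 0.1 -0.2 -0.1] g 41.7 q [ 0.37  0.5   1.28  0.    1.36 -0.82]
```

View pics/w18.png

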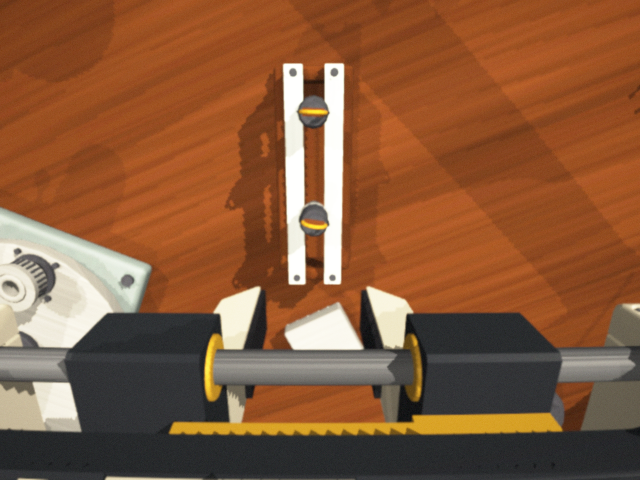

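View pics/s18.png

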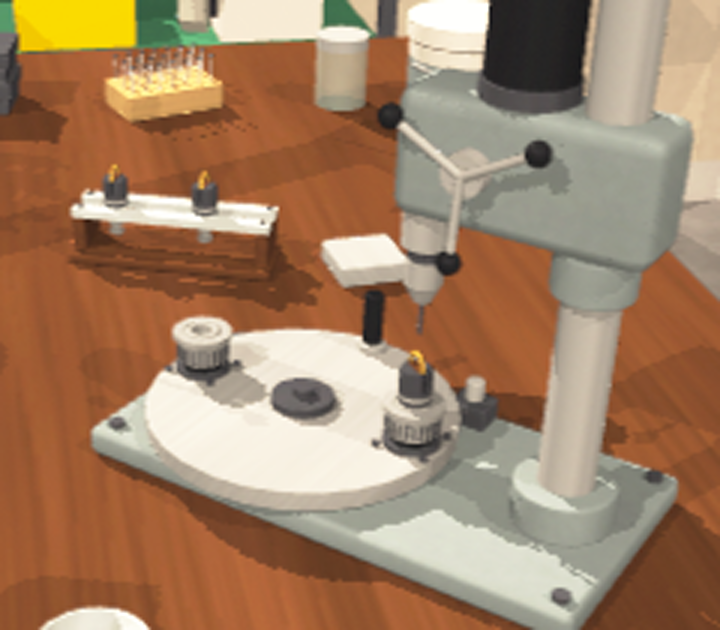

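```bash
python3 - <<'E'
from h import *
im=cv2.cvtColor(capture("side"),cv2.COLOR_RGB2GRAY); a=cv2.imread("pics/side0.png",0)
for n,b in(("stationDrill",(350,240,385,275)),("bench",(400,270,450,315)),("hammer",(230,400,400,475)),("tin",(235,320,290,360)),("block",(335,195,372,218)),("spare",(258,174,278,192))):
    t=a[b[1]:b[3],b[0]:b[2]]; r=cv2.matchTemplate(im[b[1]-6:b[3]+6,b[0]-6:b[2]+6],t,cv2.TM_CCOEFF_NORMED); _,v,_,l=cv2.minMaxLoc(r); print(n,round(v,3),(l[0]-6,l[1]-6))
E
```

```text
stationDrill 0.931 (0, 0)
bench 0.844 (0, 0)
hammer 0.917 (0, 0)
tin 0.979 (0, 0)
block 0.999 (0, 0)
spare 0.996 (0, 0)
```

```bash
python3 - <<'E'
from h import *
print(close_job()); st()
E
```

```text
the job is handed in; nothing more can be done
None
the job is handed in; nothing more can be done
```

The job is done and handed in at about 19 s of robot time. I swung the table half a turn by its handle to the far stop. I then pushed station A's collar in with the fingertips, lifted out the holder with the finished ring, and hung it in the free part of the rack, about 75–80 mm from the spare.

**Table:** the handle turned about 179.8° and met about 13 N at the stop. The station under the drill matches its starting image to within 1 pixel, about 1° of table angle. I could not read the dial directly.

**Holder and rack:** socket A is empty. In the last pictures both holders in the rack stand upright, and holder B is still seated in its station.

**Bench things:** the spare, block, tin and hammer show no shift in the side camera. The hammer (0.92), drill-station (0.93) and bench (0.84) patches matched less exactly, which I put down to changed shadows.

**Forces:** my readings between moves stayed under about 16 N. No check failed or disagreed.

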